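Undo the grinder's burr cap, whichever way it loosens

TASK

Take the steel dust cover off the small coffee grinder and hang it by the eye of its handle on the hook stand. Then undo the grinder's black quarter-turn burr cap: nobody remembers whether it loosens clockwise or counter-clockwise, so try both ways, lift it off and finish while holding it still in the gripper, at least 5 cm above where it sat. Do not push the cup, the mug or the lemon about.

Things in the scene. Friction and masses are not known exactly. Their poses are not given: they have to be found in the camera images.
- grinder: Round burr grinder without its hopper, fixed to the worktop; 116 mm across at the foot, 98 mm at its flat top, which is 70 mm above the worktop. Origin: centre of its underside; x, y, z axes: z up, the small chute points to -x. The cap sits in the centre of the top, the dust cover stands over the cap on the top.
- cap: Black ribbed round cap (under the dust cover at first): flange 52 mm across, 4 mm thick, above it the head, 44 mm across, to 32 mm above the origin; grip the head from above. A stem hangs to 21 mm below. Origin: centre of the flange's underside, level with the grinder's top while seated; z up. 80 g.
- cover: Loose steel dust cover: round shell open below, 80 mm across, 42 mm high, on top an upright slab handle 10 mm thick along its x, 50 mm wide along its y, to 102 mm above the origin. Slab solid from 72 to 102 mm (pinch it there across its thickness); below that an eye through it along x, 34 mm wide, 42 to 72 mm above the origin. Origin: centre of the lower rim; z up. 150 g.
- cover_eye (a point): Middle of the upper edge of the eye in the cover's handle, 72 mm above the cover's origin; this edge rests on the hook when hung.
- hook: Fixed steel hook stand. Origin on the worktop below the middle of the hook arm; z up. The arm, 8 mm thick, runs level along the stand's x, centre line 125 mm up, from the post at x = +58 mm (14 mm thick, to 140 mm; foot 90 mm across) to the open end at x = -50 mm. The eye goes on from the open end, moving along +x, then down on the arm.
- hook_seat (a point): Upper side of the hook arm at its middle, 129 mm above the worktop; the eye's upper edge hangs here. x axis along the arm, away from the open end.
- cap_bar (a point): Centre of the 36 mm cross bar below the cap, 17 mm under the cap's origin: a quarter-turn lock, way unknown and changing. Turned 0.85 to 1.2 rad one way it meets a stop and there lifts out freely straight up; the other way it stops within 0.35 rad and stays locked, with 2 mm play. At a stop the fingers slip round the head, harmlessly; easing back 0.1 rad frees the lift.
- hook_tip (a point): Top of the upturned tip at the open end of the hook arm, 48 mm before the arm's middle, 138 mm above the worktop.
- cup: Speckled tumbler, 83 mm across, 70 mm high, bystander. Origin: centre of its underside.
- mug: Grey handleless mug, 89 mm across, 92 mm high, bystander. Origin: centre of its underside.
- lemon: Lemon lying on the worktop, 67 x 54 x 54 mm, bystander. Origin: its underside.

How it is judged:
On the way, in this order (a step that is already met when the one before it is completed fails the run):
1. the dust cover hangs by its eye on the hook, let go (contact force between cover and hook above 0.3 N and contact force between cover and the fingers below 0.1 N and distance between cover_eye and hook_seat below 0.045 m and angle between cover's own z axis and vertical below 0.35 rad), for 0.3 s.
2. the burr cap is off the grinder, lifted in the fingers (height (world z) of cap above 0.11 m and contact force between cap and the fingers above 1 N), for 0.2 s.
At the end, for the whole second after the job is handed in: The cover hangs upright (within 20 degrees) on the hook arm, the eye's upper edge within 45 mm of the arm's middle, touched by no finger; the cap is held by the fingers, still, its underside at least 40 mm above the grinder's top, carried by nothing else (all of step 1 and all of step 2 and linear speed of cap below 0.03 m/s and linear speed of cover below 0.1 m/s and contact force between cap and grinder below 0.05 N and contact force between cap and hook below 0.05 N and contact force between cap and cover below 0.05 N); the arm keeps its last pose, push and grip.
It fails at once if the cup, the mug or the lemon is moved by more than 40 mm (distance of any of cup, mug, lemon from where it was at the start of the episode above 0.04 m).
It also fails if it takes over 58 s, if anything falls off the work surface, if the arm or the gripper's body presses on something with over 40 N, if the wrist force passes 120 N, or if a joint passes its speed limit or range.

ROBOT

A 6-joint arm with a two-finger parallel gripper is mounted at the origin on a cart in front of the work surface, level with it; the furniture and walls round the work are solid. World frame = base frame: x ahead of the robot, y to its left, z up, the work surface at z = 0. Lengths are in m, angles in rad, forces in N, time in s.
With the tool pointing down it reaches from about 0.3 to 0.775 m from the base axis. Payload 14.6 kg.
Tool frame: the origin (TCP) lies between the finger pads; the fingertips stand ctrl.tip_extent ahead of it and the grasp point (between the pads) lies 3 mm ahead of it (ctrl.tip_extent is the distance from the TCP to the fingertips, in m); z points along the fingers, y is the line along which they close (so a half turn about z gives the same grasp; the last joint's range is limited). The gripper opens to 94 mm and grips with 3 to 60 N. Pads are 16 mm wide; open, the fingers measure 119 mm over their backs; the gripper's body (75 mm by 177 mm) begins 78 mm behind the grasp point.
Start: joints at [1.141, 0.3, 1.521, -0, 1.321, -0.067], TCP at [0.195, 0.514, 0.227] pointing down, gripper open.
Joint ranges: [-3.03, 3.03], [-0.79, 2.21], [0.23, 2.52], [-1.04, 4.18], [0, 3.07], [-2.55, 2.55]. Speed limits (rad/s): [2.22, 2.22, 2.57, 3.14, 3.14, 3.14].

INTERFACE

Orientations are given as [roll, pitch, yaw] about the fixed x, y, z axes, in that order (R = Rz(yaw) Ry(pitch) Rx(roll)).
In Python, from station import ctrl gives the robot as it stands.
- The arm moves only by the shell command python3 shift.py 'ROWS' [OPENING] [FORCE]. ROWS is a JSON list of rows, 1 to 10 of them, each an object with the fields sx, sy, sz (the shift in shares of the most that a row can go, 1 being 50 mm), wx, wy, wz (a rotation vector in units of 0.05 rad); a field left out counts as zero; each row shifts and turns the commanded pose from where the row before left it, along the tool's axes as they then stand; what a row does not reach is not made up. A row lasts 1/10 s, in which the tool goes at most 0.05 m and 0.15 rad, less where a joint would pass 70% of its speed; a pose out of reach is approached as far as the arm can. OPENING is the finger opening in m, set as the command begins (- or left out keeps the last). The fingers move at their own pace and stop on an object; FORCE is the grip in N (left out, the last holds). Time passes only in rows, so rows that do not move let the fingers close. It prints the time, the measured TCP pose, the force, the opening and the grip force at its end. Input that does not fit is refused with a message, and nothing moves.
- ctrl.get_obs(): the state, without advancing time (a new reading comes with each control period).
- ctrl.camera(name): name is "scene" or "top"; returns a dict with "pixels" (400x640x3 uint8, blue, green, red), "fx", "fy", "cx", "cy" (pixels), "k1" (the pictures are not rectified: a ray, as slopes to the right and down, at radius r is drawn at 1 + k1 r^2 times it, then the intrinsics apply), "extrinsics" (4x4, takes a point from camera to world coordinates). Camera axes: x right, y up, looking along -z (the intrinsics and any distortion apply to the point x, -y, -z); pixel columns grow to the right and rows downward; lengths in m; the calibration is good to about 2 mm. A picture is of the moment at which its call begins. There is no depth.
- ctrl.hand_in(): hands the job in; it is judged then, once.
The state is a dict: "time_s": time; "qpos": joint angles; "joint_vel": joint speeds; "tau": joint torques, N m; "ee_pos": TCP position; "eef_rot": TCP orientation; "force": force on the tool from outside, world axes, zero at the start; "moment": the same for the moment, N m; "grip_width": finger opening in m; "grip_force": force on a finger pad.
Only numpy, scipy, OpenCV 4.12 (cv2) and the standard library are available. Lean on these libraries where they do the work, as an engineer would, in place of code of your own. Each camera call takes 0.05 s, during which the arm holds its last target. There are 200 camera calls.

## Working session

There is one attempt and no reset: what is moved stays moved. The work goes in short steps, Python scripts to look and compute and a shell command to move; the robot and the scene stay as the last step left them, time stands still between calls to the robot, and variables do not carry over. Pictures are saved under pics/ and viewed, at most 10 in all, crops included, and the job is handed in when it is done.

```bash
ls; mkdir -p pics; python3 - <<'E'
from station import ctrl
import cv2,numpy as np
for n in("scene","top"):
    c=ctrl.camera(n); cv2.imwrite(f"pics/{n}0.png",c["pixels"]); print(n,c["fx"],c["fy"],c["cx"],c["cy"],c["k1"],np.round(c["extrinsics"],3).tolist())
o=ctrl.get_obs(); print(o, ctrl.tip_extent)
E
```

```text
pics
shift.py
station.py
scene 402.6413807637108 402.6413807637108 321.6033060360353 201.98161403507933 -0.024295645339420645 [[0.78, 0.302, -0.548, -0.19], [-0.625, 0.341, -0.702, -0.794], [-0.025, 0.89, 0.455, 0.643], [0.0, 0.0, 0.0, 1.0]]
top 467.36706851332025 467.36706851332025 313.903233324586 198.4030270378831 -0.07003199326301277 [[-0.039, 0.975, -0.218, 0.126], [-0.999, -0.038, 0.009, 0.02], [0.001, 0.218, 0.976, 1.43], [0.0, 0.0, 0.0, 1.0]]
{'time_s': 0.1, 'qpos': array([ 1.14136615e+00,  3.00399553e-01,  1.52146842e+00,  5.02178193e-06,
        1.32067839e+00, -6.65838730e-02]), 'joint_vel': array([-0.00090176, -0.00029474, -0.00126778,  0.00072299, -0.00117902,
       -0.00083843]), 'tau': array([ 2.35505831e-03, -5.32647586e+01, -3.53278363e+01,  7.10698287e-02,
        2.36054318e-02, -1.01024805e-04]), 'ee_pos': array([0.19513012, 0.51402112, 0.22697322]), 'eef_rot': array([-3.14064138e+00, -6.83082726e-05,  2.77874507e+00]), 'force': array([ 0.25595002, -0.83905414, -0.23429006]), 'moment': array([0.10007793, 0.00165375, 0.02554023]), 'grip_force': 0.0, 'grip_width': 0.09404601159886422} 0.022
```

View pics/scene0.png

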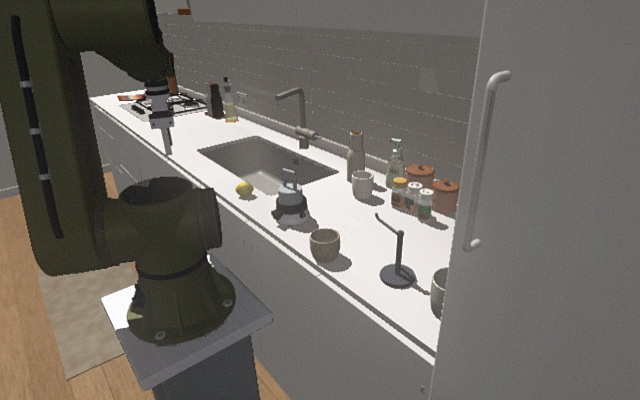

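View pics/top0.png

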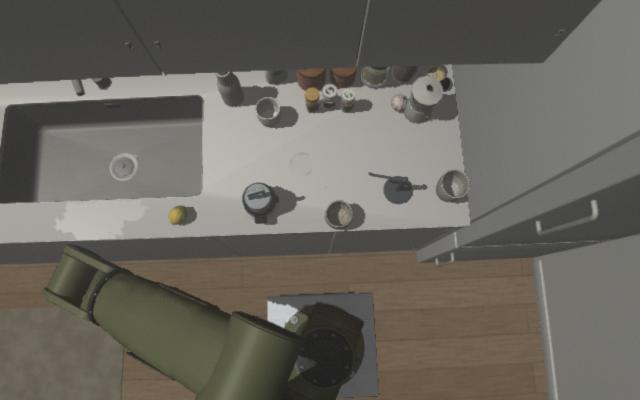

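The scene picture shows the grinder with cover at (290,198), handle at (289,174), hook stand at (397,275) with its arm to (377,215), and the cup at (325,245). In the top picture the grinder is at (259,200), hook foot at (398,190), arm tip at (370,177), cup at (339,215), lemon at (178,215). Next, enlarged crops for pixel accuracy.

```bash
cat > h.py <<'E'
import cv2,numpy as np
from station import ctrl
def cam(n): return ctrl.camera(n)
def ray(c,u,v):
    K=np.array([[c["fx"],0,c["cx"]],[0,c["fy"],c["cy"]],[0,0,1.]])
    p=cv2.undistortPoints(np.array([[[u,v]]],float),K,np.array([c["k1"],0,0,0,0.]))[0,0]
    E=np.array(c["extrinsics"]); d=E[:3,:3]@[p[0],-p[1],-1]; return E[:3,3],d/np.linalg.norm(d)
def plane(c,u,v,z):
    o,d=ray(c,u,v); return o+d*(z-o[2])/d[2]
def tri(c1,p1,c2,p2):
    a,d=ray(c1,*p1);b,e=ray(c2,*p2)
    s=np.linalg.lstsq(np.c_[d,-e],b-a,rcond=None)[0]
    x,y=a+s[0]*d,b+s[1]*e; return (x+y)/2,np.linalg.norm(x-y)
def proj(c,X):
    E=np.array(c["extrinsics"]);q=E[:3,:3].T@(np.array(X)-E[:3,3]);a=np.array([q[0],-q[1]])/-q[2]
    a=a*(1+c["k1"]*(a@a));return a*c["fx"]+[c["cx"],c["cy"]]
def crop(im,u,v,w,h,s): return cv2.resize(im[v:v+h,u:u+w],None,fx=s,fy=s,interpolation=cv2.INTER_CUBIC)
E
python3 - <<'E'
import cv2,numpy as np
from h import crop
s=cv2.imread("pics/scene0.png");t=cv2.imread("pics/top0.png")
a=np.hstack([crop(s,255,160,66,50,6)[:, :396],crop(s,365,200,66,50,6)])
b=np.hstack([crop(t,230,175,66,50,6),crop(t,360,160,66,50,6)])
cv2.imwrite("pics/z0.png",np.vstack([a,b]))
E
```

```text
(no output)
```

View pics/z0.png

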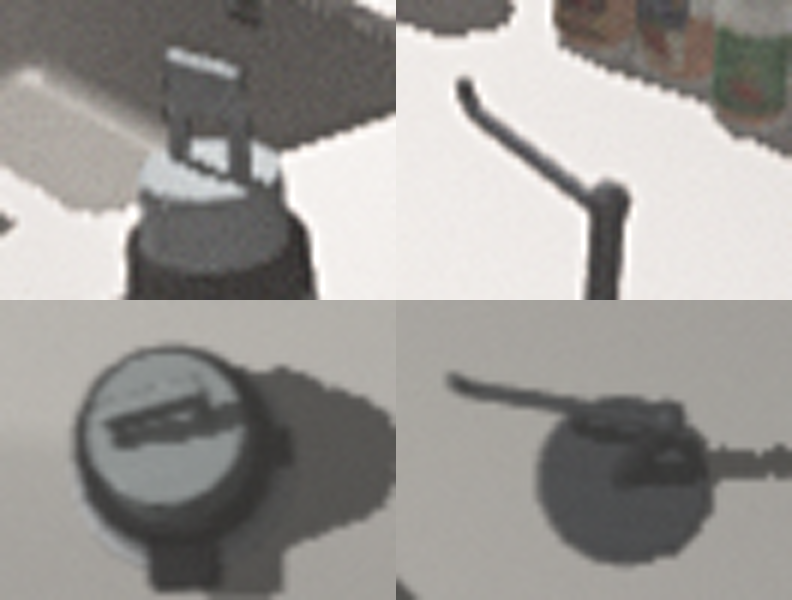

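The crops show the handle's top face in scene from (283,169) to (295,172), and in top the slab around (256,195). The hook tip is at scene (376.2,213.3) / top (369.8,173.3), the post top at scene (401,231) / top (406,179), and the foot centre at top (398.3,190).

```bash
python3 - <<'E'
import cv2,numpy as np
from h import *
np.set_printoptions(precision=4,suppress=True)
s,t=cam("scene"),cam("top")
print("tip",tri(s,(376.2,213.3),t,(369.8,173.3)), plane(t,369.8,173.3,.138),plane(s,376.2,213.3,.138))
print("post",tri(s,(401,230.8),t,(406,178.7)), plane(t,406,178.7,.14))
print("foot",plane(t,398.3,190,.004))
# cover shell top disc (bright) in top view
g=t["pixels"].astype(int).sum(2)/3
roi=t["pixels"][175:225,235:290]
hsv=cv2.cvtColor(roi,cv2.COLOR_BGR2HSV)
print("handle scene ends",plane(s,283,168.8,.102+.07),plane(s,295.2,172,.172))
# contour of disc: blueish mask
b=roi[...,0].astype(int)-roi[...,2]; m=((b>3)&(roi[...,1]>95)).astype(np.uint8)
c=max(cv2.findContours(m,0,1)[0],key=cv2.contourArea); h=cv2.convexHull(c); e=cv2.fitEllipse(h); print("disc px",e, [e[0][0]+235,e[0][1]+175]); print("cover", plane(t,e[0][0]+235,e[0][1]+175,.112))
z=cv2.resize(t["pixels"][188:206,240:280],None,fx=14,fy=14,interpolation=cv2.INTER_NEAREST)
z2=cv2.resize(s["pixels"][163:198,276:306],None,fx=14,fy=14,interpolation=cv2.INTER_NEAREST)
out=np.zeros((600,800,3),np.uint8); 
z=cv2.normalize(z,None,0,255,cv2.NORM_MINMAX); z=cv2.resize(z,(400,180)); z2=cv2.resize(z2,(400,467));out[:180,:400]=z;out[:467,400:]=z2
cv2.imwrite("pics/z1.png",out)
for n,(x,y) in dict(cup=(339,214)).items(): print(n,plane(t,x,y,.07))
E
```

```text
tip (array([ 0.4838, -0.1565,  0.1366]), np.float64(0.0037310220560716773)) [ 0.4819 -0.1551  0.138 ] [ 0.4841 -0.1587  0.138 ]
post (array([ 0.4632, -0.2592,  0.1385]), np.float64(0.0035853773691827562)) [ 0.4614 -0.2576  0.14  ]
foot [ 0.461  -0.2595  0.004 ]
handle scene ends [0.4285 0.1881 0.172 ] [0.4418 0.1418 0.172 ]
disc px ((25.744903564453125, 26.7535400390625), (9.434530258178711, 13.835892677307129), 72.41870880126953) [260.7449035644531, 201.7535400390625]
cover [0.4163 0.1616 0.112 ]
cup [ 0.3794 -0.0649  0.07  ]
```

View pics/z1.png

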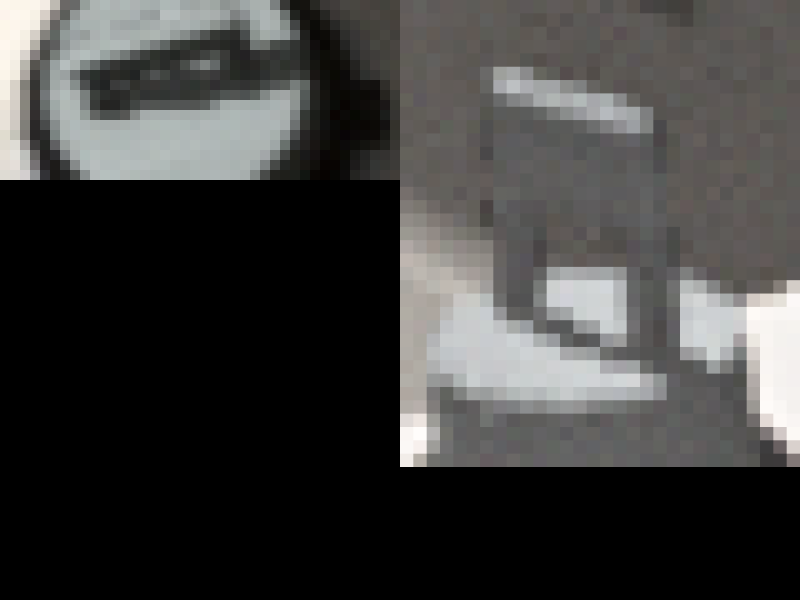

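The zoom shows the top face's near edge in scene from (283,170) to (295,173), and in top from (248,195.5) to (264,191).

```bash
cat >> h.py <<'E'
def delta(target,yaw):
    """shift in tool axes to reach target (tool down) after turning to yaw, and rz of that turn"""
    o=ctrl.get_obs(); p=o["ee_pos"]; cy=o["eef_rot"][2]
    f=lambda y,d:np.array([np.cos(y)*d[0]+np.sin(y)*d[1],np.sin(y)*d[0]-np.cos(y)*d[1],-d[2]])
    d=np.array(target)-p; dy=(yaw-cy+np.pi)%(2*np.pi)-np.pi
    print("pos",p.round(4),"rpy",o["eef_rot"].round(4),"| tool shift, old yaw",f(cy,d).round(4),"new yaw",f(yaw,d).round(4),"rz",round(-dy,3))
E
python3 - <<'E'
from h import *
np.set_printoptions(precision=4,suppress=True)
s,t=cam("scene"),cam("top")
L=tri(s,(283,170),t,(248,195.5)); R=tri(s,(295,173),t,(264,191)); M=tri(s,(289,171.5),t,(256,193.2))
print(L,R,M)
print(plane(t,256,193.2,.172),plane(s,289,171.5,.172),plane(t,248,195.5,.172),plane(t,264,191,.172))
# whole grinder silhouette/dark in top for foot centre
delta((.435,.163,.25),1.84)
E
```

```text
(array([0.4257, 0.1895, 0.1677]), np.float64(0.005779794802079363)) (array([0.4377, 0.1442, 0.1681]), np.float64(0.008097667278511989)) (array([0.4319, 0.1668, 0.1678]), np.float64(0.006999639369340483))
[0.4278 0.168  0.172 ] [0.4301 0.1577 0.172 ] [0.4221 0.1902 0.172 ] [0.4332 0.1457 0.172 ]
pos [0.1952 0.5141 0.2273] rpy [-3.1412 -0.      2.7788] | tool shift, old yaw [-0.3488 -0.2431 -0.0227] new yaw [-0.4023  0.1378 -0.0227] rz 0.939
```

Careful with the scale: shifts go in shares of 50 mm and turns go in units of 0.05 rad. That gives: -0.036 m is -0.72, -0.025 m is -0.5.

```bash
python3 shift.py '[{"sx": -0.4,"sy": -0.28,"sz": -0.08},{"sx": -0.72,"sy": -0.5,"sz": -0.08},{"sx": -0.72,"sy": -0.5,"sz": -0.08},{"sx": -0.72,"sy": -0.5,"sz": -0.08},{"sx": -0.72,"sy": -0.5,"sz": -0.08},{"sx": -0.72,"sy": -0.5,"sz": -0.06},{"sx": -0.72,"sy": -0.5},{"sx": -0.72,"sy": -0.5},{"sx": -0.72,"sy": -0.5},{"sx": -0.72,"sy": -0.5}]' 0.094
python3 shift.py '[{"wz": 2.68},{"wz": 2.68},{"wz": 2.68},{"wz": 2.68},{"wz": 2.68},{"wz": 2.68},{"wz": 2.68},{}]'
python3 -c "
from h import *
delta((.435,.165,.172),1.84)
s,t=cam('scene'),cam('top')
cv2.imwrite('pics/g1.png',np.vstack([crop(s['pixels'],240,110,100,62,8)[:300],crop(t['pixels'],210,165,100,62,8)[:300]])[:, :800])"
```

```text
time_s: 1.3
ee_pos: [0.4327, 0.167, 0.2506]
eef_rot: [3.141, 0.0, 2.779]
force: [-0.1, 0.1, 0.4]
grip_width: 0.0939
grip_force: 0.0
time_s: 2.1
ee_pos: [0.432, 0.1686, 0.2505]
eef_rot: [3.142, 0.0, 1.839]
force: [0.3, 0.0, 0.2]
grip_width: 0.0941
grip_force: 0.0
pos [0.432  0.1686 0.2505] rpy [3.1415 0.     1.8386] | tool shift, old yaw [-0.0043  0.002   0.0785] new yaw [-0.0043  0.002   0.0785] rz -0.001
```

View pics/g1.png

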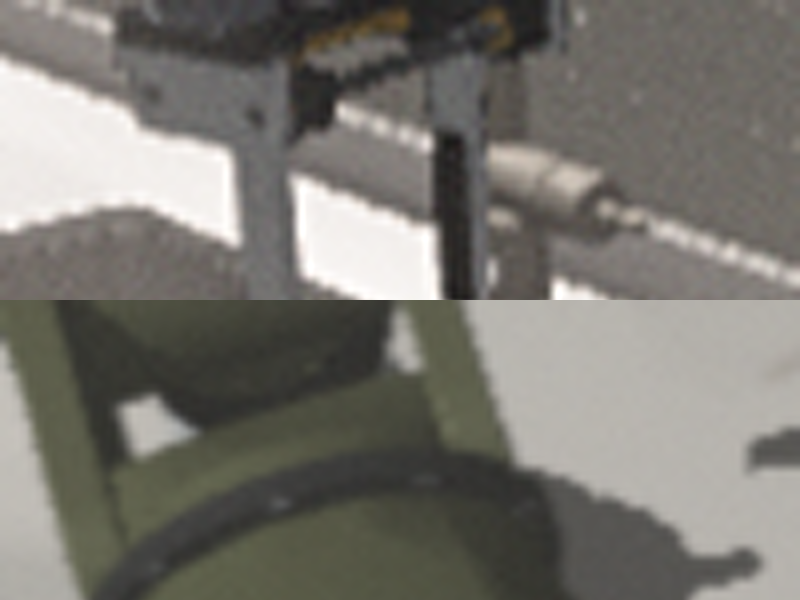

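The scene crop shows both fingers above the cover (tips below the crop), and the top view is blocked by the arm. I'll descend and pinch.

```bash
python3 shift.py '[{"sx": -0.08,"sy": 0.04,"sz": 0.4},{"sz": 0.4},{"sz": 0.4},{"sz": 0.37},{},{}]' 0.094
python3 shift.py '[{},{},{},{},{},{},{},{}]' 0 30
python3 -c "
from h import *
o=ctrl.get_obs();print(o['force'],o['moment'],o['grip_width'])
s=cam('scene')
cv2.imwrite('pics/g2.png',crop(s['pixels'],250,140,80,75,8))"
```

```text
time_s: 2.8
ee_pos: [0.4351, 0.1654, 0.1725]
eef_rot: [3.142, -0.0, 1.843]
force: [-0.1, -0.3, 0.2]
grip_width: 0.0939
grip_force: 0.0
time_s: 3.6
ee_pos: [0.435, 0.1653, 0.172]
eef_rot: [-3.142, 0.0, 1.841]
force: [0.1, -0.1, 0.1]
grip_width: 0.0335
grip_force: 0.0
[ 0.10726696 -0.10381218  0.12320921] [-0.05166489  0.04488875 -0.01545107] 0.03349653649884052
```

View pics/g2.png

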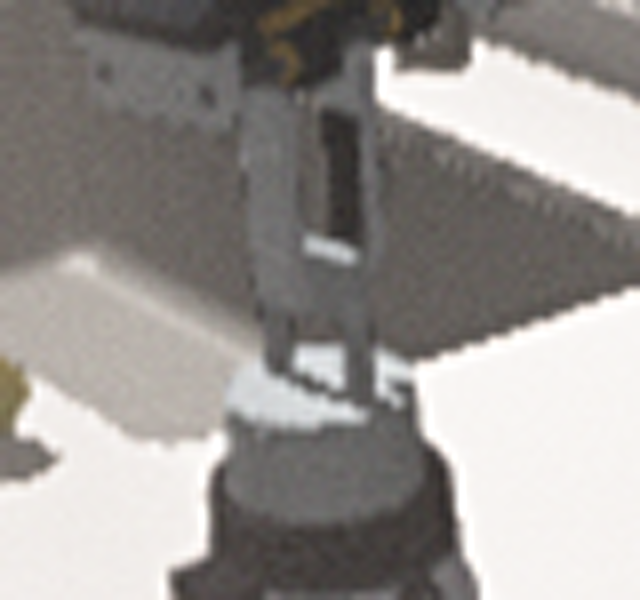

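The fingers are still closing. Allowing for the near finger's offset, they are centred on the slab (crop x 268–362).

```bash
python3 shift.py '[{},{},{},{},{},{}]' 0 40
python3 shift.py '[{"sz": -0.2},{"sz": -0.4},{"sz": -0.6},{"sz": -0.4},{}]'
python3 -c "
from h import *
delta((.493,-.106,.252),2.944)"
```

```text
time_s: 4.25
ee_pos: [0.4349, 0.1653, 0.1719]
eef_rot: [-3.141, 0.0, 1.841]
force: [0.4, -0.4, -2.1]
grip_width: 0.0098
grip_force: 39.9
time_s: 4.75
ee_pos: [0.4358, 0.1656, 0.2549]
eef_rot: [3.137, -0.0, 1.841]
force: [-0.2, -0.6, -1.7]
grip_width: 0.0099
grip_force: 39.9
pos [0.4358 0.1656 0.2549] rpy [ 3.1365e+00 -1.0000e-04  1.8408e+00] | tool shift, old yaw [-0.277  -0.0173  0.0029] new yaw [-0.1094 -0.2551  0.0029] rz -1.103
```

Converted, -0.04 m is -0.8, -0.037 m is -0.74.

```bash
python3 shift.py '[{"sx": -0.4,"sy": -0.02},{"sx": -0.74,"sy": -0.04},{"sx": -0.8,"sy": -0.06},{"sx": -0.8,"sy": -0.06},{"sx": -0.8,"sy": -0.06},{"sx": -0.8,"sy": -0.06},{"sx": -0.8,"sy": -0.04},{"sx": -0.4},{}]'
python3 shift.py '[{"wz": -1.6},{"wz": -2.6},{"wz": -2.6},{"wz": -2.6},{"wz": -2.6},{"wz": -2.6},{"wz": -2.6},{"wz": -2.6},{"wz": -2.26},{}]'
python3 -c "
from h import *
delta((.493,-.106,.1745),2.944)
s,t=cam('scene'),cam('top')
cv2.imwrite('pics/h1.png',np.hstack([crop(s['pixels'],330,130,100,150,4),crop(t['pixels'],320,120,100,150,4)]))"
```

```text
time_s: 5.65
ee_pos: [0.4924, -0.1082, 0.2506]
eef_rot: [-3.14, -0.001, 1.838]
force: [-0.0, -0.1, -0.9]
grip_width: 0.01
grip_force: 39.9
time_s: 6.65
ee_pos: [0.4922, -0.1052, 0.2513]
eef_rot: [3.141, -0.001, 2.946]
force: [0.2, 0.5, -1.6]
grip_width: 0.0095
grip_force: 39.9
pos [ 0.4922 -0.1052  0.2513] rpy [ 3.1414e+00 -9.0000e-04  2.9464e+00] | tool shift, old yaw [-0.001  -0.0006  0.0768] new yaw [-0.001  -0.0006  0.0768] rz 0.002
```

View pics/h1.png

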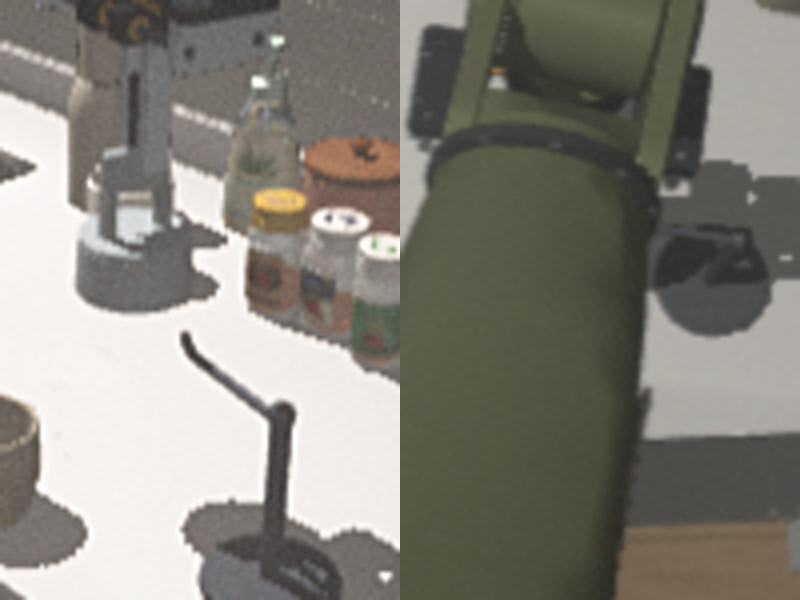

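The left half shows the cover held upright with its eye facing the hook. The hook tip is at crop (185,340), with nothing in the way. Next I lower the cover to insertion height and check.

Converted, 0.025 m is 0.5, 0.015 m is 0.3.

```bash
python3 shift.py '[{"sz": 0.3},{"sz": 0.5},{"sz": 0.5},{"sz": 0.24},{},{}]'
python3 -c "
from h import *
delta((.493,-.106,.1745),2.944)
s=cam('scene')
im=s['pixels'].copy()
u=np.array([-.1967,-.9805,0]);p=ctrl.get_obs()['ee_pos'];n=np.array([-u[1],u[0],0])
print('exp slab top ends',[proj(s,p+n*k).round(1).tolist() for k in(-.025,.025)],'eye corners',[proj(s,p+n*k+[0,0,h]).round(1).tolist() for k in(-.017,.017) for h in (-.03,-.06)])
print('tip exp',proj(s,[.4838,-.1565,.1366]), 'after 5cm', [proj(s,p+u*.05+n*k+[0,0,h]).round(1).tolist() for k in(-.017,.017) for h in (-.03,-.06)])
cv2.imwrite('pics/h2.png',crop(im,340,160,75,75,8))"
```

```text
time_s: 7.35
ee_pos: [0.4928, -0.1062, 0.1758]
eef_rot: [-3.142, 0.001, 2.943]
force: [-0.3, -0.1, -0.2]
grip_width: 0.0096
grip_force: 39.9
pos [ 0.4928 -0.1062  0.1758] rpy [-3.1415e+00  8.0000e-04  2.9429e+00] | tool shift, old yaw [-0.0001  0.0002  0.0013] new yaw [-0.0001  0.0002  0.0013] rz -0.001
exp slab top ends [[356.9, 194.6], [372.8, 190.5]] eye corners [[359.3, 204.0], [359.1, 213.9], [369.9, 201.1], [369.6, 210.9]]
tip exp [375.51366801 213.50479845] after 5cm [[369.6, 211.7], [369.3, 221.9], [380.6, 208.6], [380.1, 218.7]]
```

View pics/h2.png

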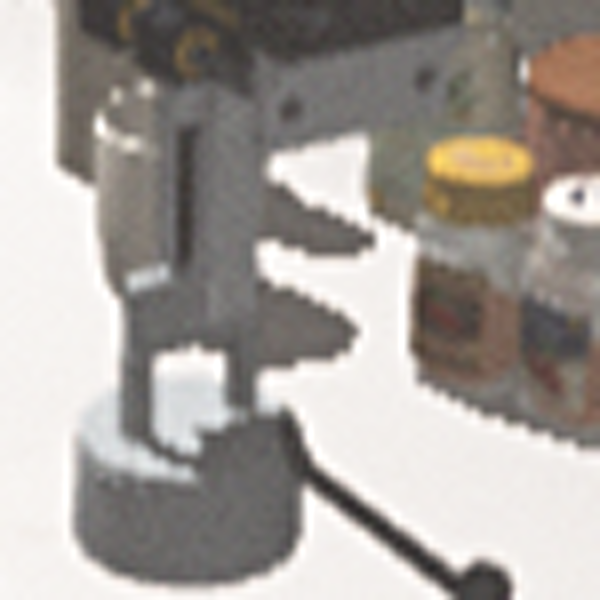

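The cover's eye spans u 359–369, v 204–215, as expected from the tool pose. The tip top is at (376.2,211.9). The predicted eye position over the tip is centred at u≈375, with its top at v≈210, so the tip fits. I'll shift 2 mm sideways and slide it on.

Converted, -0.002 m is -0.04, -0.015 m is -0.3.

```bash
python3 shift.py '[{"sx": -0.04,"sy": -0.2,"sz": 0.02},{"sy": -0.3},{"sy": -0.3},{"sy": -0.3},{"sy": -0.2},{}]'
python3 shift.py '[{"sy": -0.2},{"sy": -0.2},{"sy": -0.2},{"sy": -0.1},{}]'
python3 -c "
from h import *
delta((.4735,-.2036,.159),2.944)"
```

```text
time_s: 8.0
ee_pos: [0.4813, -0.1718, 0.1739]
eef_rot: [-3.141, -0.0, 2.942]
force: [0.2, 0.2, -1.8]
grip_width: 0.0098
grip_force: 39.9
time_s: 8.5
ee_pos: [0.4746, -0.2052, 0.1739]
eef_rot: [-3.142, -0.0, 2.943]
force: [0.1, 0.2, -1.5]
grip_width: 0.01
grip_force: 39.9
pos [ 0.4746 -0.2052  0.1739] rpy [-3.1415e+00 -1.0000e-04  2.9430e+00] | tool shift, old yaw [0.0014 0.0014 0.0149] new yaw [0.0014 0.0014 0.0149] rz -0.001
```

No contact on the way in. Lowering until the eye rests on the arm.

Converted, 0.004 m is 0.08, 0.003 m is 0.06.

```bash
python3 shift.py '[{"sz": 0.08},{"sz": 0.08},{"sz": 0.06},{"sz": 0.04},{},{}]'
python3 -c "
from h import *
s=cam('scene');im=s['pixels']
cv2.imwrite('pics/h3.png',crop(im,355,160,75,75,8))"
```

```text
time_s: 9.1
ee_pos: [0.4748, -0.2046, 0.161]
eef_rot: [-3.142, 0.0, 2.944]
force: [0.2, 0.9, -2.1]
grip_width: 0.0095
grip_force: 39.9
```

View pics/h3.png

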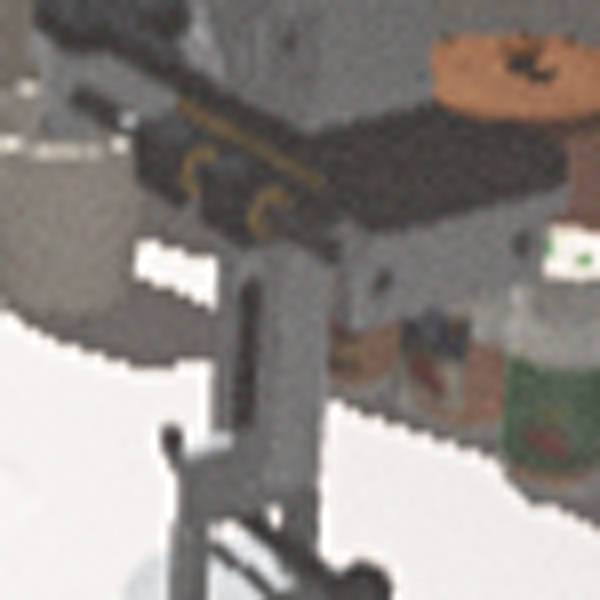

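The arm runs through the eye: tip at crop (170,440) behind the slab, arm leaving through the eye towards the post. No contact yet, so I continue down.

Converted, 0.001 m is 0.02.

```bash
python3 shift.py '[{"sz": 0.02},{"sz": 0.02},{},{}]'
python3 shift.py '[{"sz": 0.02},{"sz": 0.02},{},{}]'
```

```text
time_s: 9.55
ee_pos: [0.4748, -0.2046, 0.1589]
eef_rot: [-3.142, -0.0, 2.944]
force: [-0.1, -0.5, -1.4]
grip_width: 0.0096
grip_force: 39.9
time_s: 9.95
ee_pos: [0.475, -0.2047, 0.1582]
eef_rot: [-3.141, 0.001, 2.944]
force: [-4.2, 2.0, 12.7]
grip_width: 0.0096
grip_force: 40.0
```

Contact. Easing up 1 mm and releasing to a narrow opening.

Converted, -0.001 m is -0.02.

```bash
python3 shift.py '[{"sz": -0.02},{},{}]'
python3 shift.py '[{},{},{},{},{},{}]' 0.036
python3 shift.py '[{"sz": -0.2},{"sz": -0.4},{"sz": -0.6},{"sz": -0.6},{"sz": -0.2},{}]'
python3 -c "
from h import *
o=ctrl.get_obs();print(o['force'])
s,t=cam('scene'),cam('top')
gx=crop(t['pixels'],230,175,66,50,6)
cv2.imwrite('pics/h4.png',np.hstack([crop(s['pixels'],355,180,66,80,6),cv2.copyMakeBorder(gx,0,180,0,0,0)]))"
```

```text
time_s: 10.25
ee_pos: [0.4749, -0.2047, 0.1584]
eef_rot: [-3.141, 0.001, 2.944]
force: [-2.2, 0.2, 6.4]
grip_width: 0.0097
grip_force: 40.0
time_s: 10.85
ee_pos: [0.4748, -0.2046, 0.1579]
eef_rot: [-3.142, -0.0, 2.944]
force: [-0.1, -0.0, 0.4]
grip_width: 0.0355
grip_force: 0.0
time_s: 11.45
ee_pos: [0.4751, -0.2048, 0.2592]
eef_rot: [-3.141, 0.002, 2.944]
force: [-0.2, 0.1, -1.3]
grip_width: 0.0361
grip_force: 0.0
[-0.17179172  0.10052236 -1.25991697]
```

View pics/h4.png

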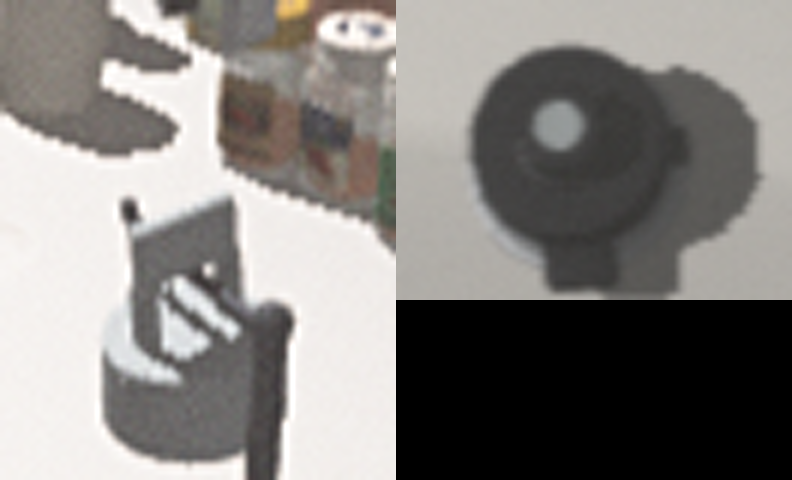

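The cover hangs upright on the arm, released. The uncovered cap shows a bright disc on its head at top pixel ≈(257,195.6). Now I locate that disc in both views.

```bash
python3 - <<'E'
from h import *
np.set_printoptions(precision=4,suppress=True)
s,t=cam("scene"),cam("top")
def blob(c,u,v,w,h,lo,hi):
    r=c["pixels"][v:v+h,u:u+w].astype(int); g=r.mean(2)
    m=((g>lo)&(g<hi)).astype(np.uint8); n,l,st,ce=cv2.connectedComponentsWithStats(m)
    return [(st[i,4],st[i,:4].tolist(),(ce[i]+[u,v]).round(2)) for i in range(1,n) if 8<st[i,4]<400]
print("top",blob(t,247,185,20,20,90,256))
print("scene",blob(s,270,165,40,45,110,256))
cv2.imwrite("pics/c1.png",crop(s["pixels"],260,165,60,65,9))
print(plane(t,256.6,195.4,.102))
E
```

```text
top [(np.int32(63), [6, 6, 9, 9], array([256.65, 195.43]))]
scene []
[0.4379 0.1745 0.102 ]
```

View pics/c1.png

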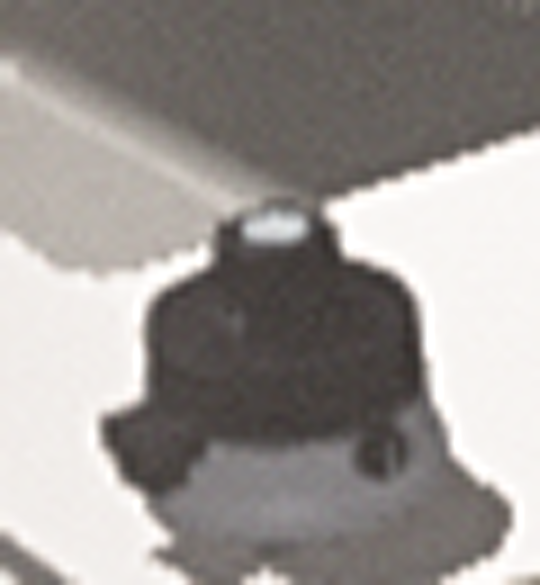

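The cap's bright disc is in the scene picture at ≈(290.1,189.7). That was my 11th viewed picture, one over the limit of 10, so from here I go by numbers only.

```bash
python3 - <<'E'
from h import *
np.set_printoptions(precision=4,suppress=True)
s,t=cam("scene"),cam("top")
r=s["pixels"][185:195,284:298].astype(float).mean(2); w=np.clip(r-85,0,None)*(r<256)
w[:, :]=w; ys,xs=np.mgrid[185:195,284:298]
m=(r>110).astype(np.uint8); n,l,st,ce=cv2.connectedComponentsWithStats(m); print(st[1:].tolist(),(ce[1:]+[284,185]).round(2).tolist())
for p in [(290.1,189.7)]: print(tri(s,p,t,(256.65,195.43)),plane(s,*p,.102),plane(t,256.65,195.43,.102))
# grinder body outline in top view: fit circle to dark top edge
r=t["pixels"][170:230,235:285].astype(float).mean(2)
print(proj(t,[.437,.168,.07]),proj(s,[.437,.168,.102]))
delta((.437,.168,.252),1.84)
E
```

```text
[[0, 0, 14, 7, 70]] [[289.83, 187.93]]
(array([0.4388, 0.1739, 0.1021]), np.float64(0.0022939709753084566)) [0.4402 0.1739 0.102 ] [0.4378 0.1744 0.102 ]
[260.0692 198.0198] [290.3336 190.5843]
pos [ 0.4745 -0.2045  0.2569] rpy [ 3.1411 -0.0017  2.9438] | tool shift, old yaw [0.11   0.3578 0.0049] new yaw [0.3691 0.0629 0.0049] rz 1.104
```

```bash
python3 shift.py '[{"sx": 0.12,"sy": 0.4},{"sx": 0.23,"sy": 0.76},{"sx": 0.23,"sy": 0.76},{"sx": 0.23,"sy": 0.76},{"sx": 0.23,"sy": 0.76},{"sx": 0.23,"sy": 0.76},{"sx": 0.23,"sy": 0.76},{"sx": 0.23,"sy": 0.76},{"sx": 0.23,"sy": 0.76},{"sx": 0.23,"sy": 0.76}]' 0.08
python3 shift.py '[{"wz": 2.08},{"wz": 2.5},{"wz": 2.5},{"wz": 2.5},{"wz": 2.5},{"wz": 2.5},{"wz": 2.5},{"wz": 2.5},{"wz": 2.5},{}]'
python3 - <<'E'
from h import *
delta((.4388,.174,.099),1.84)
s=cam("scene"); u=np.array([-.1967,-.9805,0]); n=np.array([-u[1],u[0],0]); m=np.array([.475,-.2046,0])
for k in(-.025,.025): print([proj(s,m+n*k+[0,0,z]).round(1).tolist() for z in(.159,.099)])
E
```

```text
time_s: 12.75
ee_pos: [0.438, 0.1734, 0.2575]
eef_rot: [-3.141, -0.001, 2.944]
force: [1.3, -1.8, 0.3]
grip_width: 0.0798
grip_force: 0.0
time_s: 13.75
ee_pos: [0.4384, 0.1718, 0.2574]
eef_rot: [-3.141, 0.0, 1.838]
force: [0.2, -0.3, 0.6]
grip_width: 0.0802
grip_force: 0.0
pos [0.4384 0.1718 0.2574] rpy [-3.1408  0.      1.8378] | tool shift, old yaw [0.002  0.0009 0.1584] new yaw [0.002  0.0009 0.1584] rz -0.002
[[378.9, 216.2], [377.9, 237.0]]
[[395.5, 211.3], [394.1, 231.8]]
```

The cover hangs nearly upright (tilt about 0.1 rad at most). Now I descend onto the cap and close.

Converted, 0.002 m is 0.04, 0.04 m is 0.8.

```bash
python3 shift.py '[{"sx": 0.04,"sy": 0.02,"sz": 0.4},{"sz": 0.8},{"sz": 0.8},{"sz": 0.6},{"sz": 0.36},{"sz": 0.2},{},{}]' 0.08
python3 shift.py '[{},{},{},{},{},{},{}]' 0 15
python3 -c "
from h import *
o=ctrl.get_obs();delta((.4388,.174,.099),1.84);print(o['force'],o['moment'])"
```

```text
time_s: 14.6
ee_pos: [0.4394, 0.1742, 0.1007]
eef_rot: [3.141, -0.0, 1.841]
force: [0.1, -0.0, 0.1]
grip_width: 0.0799
grip_force: 0.0
time_s: 15.3
ee_pos: [0.439, 0.1741, 0.1]
eef_rot: [3.142, -0.0, 1.84]
force: [-0.7, -0.6, 1.7]
grip_width: 0.0438
grip_force: 15.0
pos [0.439  0.1741 0.1   ] rpy [ 3.1415 -0.      1.8398] | tool shift, old yaw [-0.     -0.0002  0.001 ] new yaw [-0.     -0.0002  0.001 ] rz -0.0
[-0.72498468 -0.60265991  1.74712024] [-0.12259121  0.14769374  0.00651467]
```

The 44 mm head is gripped and well centred. Trying one way, watching the moment.

Careful with the scale: shifts go in shares of 50 mm and turns go in units of 0.05 rad. That gives: 0.05 rad is 1.

```bash
python3 shift.py '[{},{},{"wz": 2},{"wz": 2},{"wz": 1}]' 0 30; python3 -c "
from h import *
o=ctrl.get_obs();print(o['force'],o['moment'],o['qpos'][5])"
python3 shift.py '[{"wz": 1.6},{"wz": 1.6},{"wz": 1.8}]'; python3 -c "
from h import *
o=ctrl.get_obs();print(o['force'],o['moment'],o['qpos'][5])"
python3 shift.py '[{"wz": 2},{"wz": 2}]'; python3 -c "
from h import *
o=ctrl.get_obs();print(o['force'],o['moment'],o['qpos'][5])"
```

```text
time_s: 15.8
ee_pos: [0.4391, 0.1741, 0.1001]
eef_rot: [3.141, -0.0, 1.586]
force: [-0.3, -0.4, 2.5]
grip_width: 0.0432
grip_force: 30.0
[-0.25472259 -0.44655559  2.54781263] [-0.0597227   0.0619781   0.01698099] 0.2847167695586306
time_s: 16.1
ee_pos: [0.4391, 0.1741, 0.1]
eef_rot: [3.141, -0.0, 1.337]
force: [-0.2, -0.7, 2.8]
grip_width: 0.0435
grip_force: 30.0
[-0.19232865 -0.70105     2.83124181] [-0.12024087  0.188422    0.0395701 ] 0.5341647863846788
time_s: 16.3
ee_pos: [0.4391, 0.1741, 0.1001]
eef_rot: [3.141, -0.0, 1.136]
force: [-0.8, -0.1, 3.7]
grip_width: 0.0435
grip_force: 30.0
[-0.83721054 -0.12966406  3.69674033] [-0.13461596  0.25143047  0.04143213] 0.7349252854936573
```

No stop yet after 0.7 rad, so this seems the loosening way. Continuing to the stop.

```bash
python3 shift.py '[{"wz": 1.6},{"wz": 1.6}]'; python3 -c "
from h import *
o=ctrl.get_obs();print(o['force'],o['moment'],o['qpos'][5])"
python3 shift.py '[{"wz": 1.6},{"wz": 1.6},{"wz": 1.6}]'; python3 -c "
from h import *
o=ctrl.get_obs();print(o['force'],o['moment'],o['qpos'][5])"
python3 shift.py '[{"wz": 1.6},{"wz": 1.6}]'; python3 -c "
from h import *
o=ctrl.get_obs();print(o['force'],o['moment'],o['qpos'][5])"
```

```text
time_s: 16.5
ee_pos: [0.439, 0.1741, 0.1]
eef_rot: [3.142, -0.0, 0.977]
force: [-0.8, 0.6, 3.4]
grip_width: 0.0433
grip_force: 30.0
[-0.83851539  0.6216811   3.37544815] [-0.11363347  0.32914456  0.10261901] 0.8941623694779851
time_s: 16.8
ee_pos: [0.4387, 0.1742, 0.1001]
eef_rot: [-3.141, 0.0, 0.738]
force: [-3.6, 0.6, 4.1]
grip_width: 0.043
grip_force: 30.0
[-3.63163661  0.61403062  4.11106125] [0.08794073 0.7768203  0.92299323] 1.1332425960661046
time_s: 17.0
ee_pos: [0.4389, 0.1742, 0.1001]
eef_rot: [3.141, 0.0, 0.578]
force: [-4.2, -1.6, 5.9]
grip_width: 0.0434
grip_force: 30.0
[-4.24267587 -1.63110107  5.86387358] [-0.54350041  0.8898816   1.08209214] 1.2930248575481262
```

A stop at about 1.0 rad (moment jumped to 1 N m), so this way unlocks. Easing back 0.1 rad and lifting.

Converted, -0.003 m is -0.06, -0.002 m is -0.04, -0.05 rad is -1.

```bash
python3 shift.py '[{"wz": -1},{"wz": -1},{},{"sz": -0.04},{"sz": -0.06},{}]'; python3 -c "
from h import *
o=ctrl.get_obs();print(o['force'],o['moment'],o['qpos'][5])"
```

```text
time_s: 17.6
ee_pos: [0.439, 0.1741, 0.1052]
eef_rot: [3.142, -0.0, 0.679]
force: [-1.6, -1.1, -0.8]
grip_width: 0.0431
grip_force: 30.0
[-1.55378211 -1.0952973  -0.84232784] [-0.11199426  0.22342881 -0.04061916] 1.1915865399545473
```

5 mm up with only the cap's weight on the wrist, so it is free. Lifting.

```bash
python3 shift.py '[{"sz": -0.1},{"sz": -0.2},{"sz": -0.3},{"sz": -0.4},{"sz": -0.4},{"sz": -0.3},{"sz": -0.1},{},{},{}]' 0 35
python3 - <<'E'
from h import *
o=ctrl.get_obs();print(o['force'],o['grip_width'])
s=cam("scene"); im=s["pixels"].astype(float).mean(2)
p=np.array([.439,.174,0])
for nm,X in dict(cap_stem=p+[0,0,.145],cap_flange=p+[0,0,.162],under=p+[0,0,.11],seat_disc=p+[0,0,.102]).items():
    q=proj(s,X).round().astype(int); print(nm,q,im[q[1]-1:q[1]+2,q[0]-1:q[0]+2].mean().round(),s["pixels"][q[1],q[0]])
q0=proj(s,p+[0,0,.18]).astype(int);q1=proj(s,p+[0,0,.06]).astype(int)
print("row profile",[(v,im[v,q0[0]-20:q0[0]+21:4].round().astype(int).tolist()) for v in range(q0[1],q1[1],3)])
cv2.imwrite("pics/end.png",s["pixels"])
E
```

```text
time_s: 18.6
ee_pos: [0.4387, 0.174, 0.1942]
eef_rot: [-3.141, 0.001, 0.68]
force: [1.1, -0.5, -0.6]
grip_width: 0.0431
grip_force: 35.0
[ 1.08951415 -0.48225495 -0.63816373] 0.04313013400923653
cap_stem [289 177] 100.0 [108 107 108]
cap_flange [289 172] 56.0 [51 55 55]
under [290 187] 154.0 [148 154 159]
seat_disc [290 190] 230.0 [229 232 236]
row profile [(166, [104, 101, 98, 106, 60, 55, 58, 113, 93, 96, 96]), (169, [103, 102, 100, 98, 61, 58, 51, 116, 90, 94, 96]), (172, [109, 98, 102, 100, 64, 56, 56, 53, 93, 89, 97]), (175, [153, 123, 93, 99, 83, 86, 78, 95, 92, 97, 98]), (178, [195, 162, 132, 99, 93, 99, 97, 95, 96, 96, 91]), (181, [176, 185, 176, 143, 110, 97, 94, 96, 94, 92, 85]), (184, [182, 175, 184, 196, 160, 126, 94, 91, 90, 132, 253]), (187, [182, 180, 177, 178, 199, 169, 133, 173, 253, 247, 246]), (190, [182, 181, 177, 183, 175, 233, 253, 248, 245, 246, 245]), (193, [174, 180, 177, 235, 233, 134, 96, 129, 226, 248, 245]), (196, [242, 244, 251, 95, 67, 79, 90, 74, 67, 104, 246]), (199, [238, 241, 148, 75, 70, 74, 72, 81, 65, 69, 248])]
```

The seat is empty and the cap sits in the fingers about 94 mm above it (dark flange at v≈172). Handing in.

```bash
python3 -c "
from station import ctrl
print(ctrl.hand_in())"
```

```text
the job is handed in; nothing more can be done
None
```

The job is handed in with no verdict returned: the cover hangs by its eye on the hook, and the cap, which unlocked clockwise seen from above (the first way I tried, so I never tried the other), is held about 9 cm above its seat; I viewed 11 pictures, one over the limit of 10.

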